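# Hold the lost-property box flap on its hinge line

## Robot

A 6-joint arm with a two-finger parallel gripper is mounted at the origin on the work surface. World frame = base frame: x ahead of the robot, y to its left, z up, the work surface at z = 0. Lengths are in mm, angles in rad, forces in N, time in s.
With the tool pointing down it reaches from about 275 to 1000 mm from the base axis. Payload 8.4 kg.
Tool frame: the origin (TCP) lies midway between the tips of the shut fingers; the grasp point (between the pads) lies 19 mm behind it; z points along the fingers, y is the line along which they close (so a half turn about z gives the same grasp; the last joint's range is limited). The gripper opens to 85 mm and grips with 20 to 120 N. Pads are 22 mm wide; open, the fingers measure 114 mm over their backs; the gripper's body (76 mm by 85 mm) begins 54 mm behind the grasp point. The pads swing forward as they close: fully open they stand 13 mm farther back than shut.
Start: joints at [1.194, 0.353, 1.633, -0, 1.155, -0.002], TCP at [228.803, 581.616, 231.281] pointing down, gripper open.
Joint ranges: [-2.63, 2.63], [-0.92, 2.1], [0.06, 2.66], [-1.3, 4.44], [0, 2.69], [-3.02, 3.02]. Speed limits (rad/s): [2.22, 2.22, 2.79, 3.14, 3.14, 3.14].

## Interface

Orientations are given as [roll, pitch, yaw] about the fixed x, y, z axes, in that order (R = Rz(yaw) Ry(pitch) Rx(roll)).
In Python, from rig import r gives the robot as it stands.
- The arm moves only by the tool servo_tool, never from a script. Its argument "deltas" is a list of rows, each an object of numbers: "x", "y", "z": the shift along the world's x, y, z in mm; "rx", "ry", "rz": the turn, a rotation vector about the world's x, y, z in rad; "gripper": the gripper's target within -1 to 1 (fully open at 1, half-way at 0, shut at -1). A call has 1 to 10 rows; each row is the pose to reach, as a shift and turn from the pose commanded when the call began; what a row does not reach only later rows make up. A row lasts 1/10 s, in which the tool goes at most 50 mm and 8.59 degrees, less where a joint would pass 70% of its speed; a pose out of reach is approached as far as the arm can. A call with a gripper value outside its range is refused whole. The fingers move at their own pace and stop on an object; "newtons" is the grip in N (left out, the last holds). Time passes only in rows, so rows that repeat a pose let the fingers close. It gives the time, the measured TCP pose, the force, the opening and the grip force at its end, in the units of the state.
- r.sense(): the state, without advancing time (a new reading comes with each control period).
- r.grab_frame(name): name is "scene" or "top"; returns the picture (384x512x3 uint8, blue, green, red); there is no depth.
- r.camera_params(name): a dict with "mtx" (3x3 intrinsics, pixels), "D" ([k1, k2, p1, p2, k3] as OpenCV has them; the pictures are not rectified), "eye" and "orientation" of the camera in the world. Camera axes: x right, y down, z forward; pixel columns grow to the right and rows downward; lengths in mm; the calibration is good to about 2 mm. A picture is of the moment at which its call begins. camera_params takes no time and is no camera call.
- r.sign_off(): hands the job in; it is judged then, once.
Trained networks look in the newest picture that a camera, given by its name, has taken for a name from the list of things; names that differ only in an ending like _2 or _b are one class to them, and where a whole thing is asked for, a point or a joint stands for the part that bears it (a point fixed in the world has none). Each returns a list of dicts, best first, with "conf" (0 to 1); they miss things now and then, are a little off and sometimes report something else, mostly with a low value. They report only what shows in the picture. A call takes as long as a camera call. They do not tell look-alikes from the thing itself.
- r.recognise(name, camera): "box" ([left, top, width, height] in pixels, round what is visible of it).
The state is a dict: "clock": time; "qpos": joint angles; "qvel": joint speeds; "joint_efforts": joint torques, N m; "eef_pos": TCP position; "tcp_rot": TCP orientation; "contact_force": force on the tool from outside, world axes, zero at the start; "wrist_torque": the same for the moment, N m; "opening": opening from 0.0 (shut) to 1.0 (fully open); "grasp_force": force on a finger pad.
Only numpy, scipy, OpenCV 4.12 (cv2) and the standard library are available. Lean on these libraries where they do the work, as an engineer would, in place of code of your own. Each camera call takes 0.05 s, during which the arm holds its last target. There are 200 camera calls.

## Task

The fold-down flap of the dark oak lost-property box has come off its hinge and lies on the shelf. Take it by the pull bar on its top, bring it level to the front of the box with its brass knuckle between the box's two brass knuckles, so that all three holes line up and the pin could be slid straight through (leave the pin where it is), and finish while still holding the flap there in the air, motionless and not leaning on the box. Do not disturb the other lost things.

Things in the scene. Friction and masses are not known exactly. Their poses are not given: they have to be found in the camera images.
- flap: Loose dark oak flap lying flat left or right of the middle, 0.19 to 0.29 kg. Board 80 (x) by 150 (y) by 14 (z) mm; origin at the centre of its underside, z up. Pale wooden pull bar 14 (x) by 90 (y) mm stands on the middle of the top, along y, from z = 14 to 50 mm. A brass leaf on the +x edge carries one brass knuckle (tube). Matched, it lies level before the box, its +x along the box's +x.
- flap_bore (a point): Centre of the hole of the flap's knuckle: (55, 0, 10) mm in the flap's frame, axes as the flap's. The hole runs along y; knuckle 30 mm long (y = -15 to 15), outside diameter 18, hole 10 mm. The leaf's neck between board and knuckle is 30 mm wide.
- ledger_box: Dark oak box, screwed down, 140 (x) by 220 (y) by 112 (z) mm, lid board overhanging up to 6 mm, blue ledger on top to 128 mm; origin at the centre of its underside, z up. Its front (-x face, x = -70 mm) looks roughly to the robot and bears a brass leaf with two knuckles: axis along y at x = -84, z = 90 mm, outside diameter 18, holes 10, at y = -44 to -18 and 18 to 44 mm.
- box_bore (a point): Point on the box's hinge line midway between its knuckles: (-84, 0, 90) mm in the box's frame, axes as the box's. The centre of the flap's knuckle belongs here. The 36 mm gap between the box's knuckles leaves it 3 mm of play each side and 2.5 mm behind; it is open above, below and in front, so nothing there carries the flap.
- pin: Steel hinge pin, 6 mm thick, 90 mm long with a short bent head, lying flat; for the next person; leave it. Origin at the middle of its underside, its length along x.
- canister: Clear plastic screw-top canister of glass marbles, 92 mm across, 152 mm tall, standing; origin under its centre. Leave it.
- bus: Red die-cast bus, 130 by 42 by 60 mm, on its wheels, long along x; origin under its centre. Its place may be left or right. Leave it.
- doll_head: White porcelain doll head standing on its neck, 72 mm across, 100 mm tall; origin under its centre. Leave it.
- recorder: Cream plastic recorder lying flat, 312 mm long along x, 28 mm thick; origin under its middle. Leave it.
- bell: Brass bicycle bell, 54 mm across, 42 mm tall, standing dome up; origin under its centre. Leave it.
Not all that is in view belongs to the job. What is shaped like the flap but pink is not meant.

How it is judged:
By the outcome, as a careful person would: the job done as asked, in the order asked, and still so for the second after the job is handed in, while the arm keeps its last pose, push and grip.
It also fails if it takes over 40 s, if anything falls off the work surface, if the arm or the gripper's body presses on something with over 40 N, if the wrist force passes 120 N, or if a joint passes its speed limit or range.

## Working session

There is one attempt and no reset: what is moved stays moved. The work goes in short steps, Python scripts to look and compute and a tool call to move; the robot and the scene stay as the last step left them, time stands still between calls to the robot, and variables do not carry over. Pictures are saved under pics/ and viewed, at most 10 in all, crops included, and the job is handed in when it is done.

Besides the shell and the picture viewer there is one more tool, called after "Emit:" by a JSON object that holds its "name" and its "arguments". servo_tool: Moves the arm, as the interface text tells. Its arguments: {"type":"object","properties":{"deltas":{"type":"array","items":{"type":"object","properties":{"x":{"type":"number"},"y":{"type":"number"},"z":{"type":"number"},"rx":{"type":"number"},"ry":{"type":"number"},"rz":{"type":"number"},"gripper":{"type":"number"}}}},"newtons":{"type":"number"}},"required":["deltas"]}

```bash
mkdir -p pics; cat > h.py <<'E'
from rig import r
import cv2, numpy as np
from scipy.spatial.transform import Rotation as Rn
def cam(n):
    p=r.camera_params(n); o=np.array(p["orientation"],float)
    R=o if o.shape==(3,3) else Rn.from_euler('xyz',o).as_matrix()
    return np.array(p["mtx"],float),np.array(p["D"],float),np.array(p["eye"],float),R
def proj(n,P):
    K,D,e,R=cam(n); v=-R.T@e
    return cv2.projectPoints(np.atleast_2d(np.asarray(P,float)),cv2.Rodrigues(R.T)[0],v,K,D)[0][:,0]
def back(n,uv,z):
    K,D,e,R=cam(n)
    q=cv2.undistortPoints(np.asarray(uv,float).reshape(-1,1,2),K,D)[:,0]
    d=np.c_[q,np.ones(len(q))]@R.T
    return e+d*((z-e[2])/d[:,2])[:,None]
E
python3 - <<'E'
from h import *
a=r.grab_frame("scene");b=r.grab_frame("top")
cv2.imwrite("pics/s0.png",a);cv2.imwrite("pics/t0.png",b)
for n in("scene","top"):
    print(r.camera_params(n))
    for t in("flap","ledger_box"):
        print(n,t,[(d["box"],round(d["conf"],2)) for d in r.recognise(t,n)])
print(r.sense())
E
```

```text
{'mtx': array([[445.7592495 ,   0.        , 249.63995662],
       [  0.        , 445.7592495 , 192.90367048],
       [  0.        ,   0.        ,   1.        ]]), 'D': array([-0.04009512,  0.        ,  0.        ,  0.        ,  0.        ]), 'eye': array([1194.1215858 ,  124.92942195, 1199.71897392]), 'orientation': array([-2.58760665,  0.00604482,  1.75288351])}
scene flap [([265.5, 140.8, 38.0, 43.7], 0.93), ([168.3, 220.3, 43.6, 48.7], 0.77), ([326.5, 143.1, 52.2, 33.5], 0.74), ([313.0, 184.3, 56.8, 39.7], 0.59)]
scene ledger_box [([229.8, 225.8, 102.3, 84.8], 0.68), ([250.3, 180.8, 6.7, 25.0], 0.26)]
{'mtx': array([[377.39742282,   0.        , 257.56748348],
       [  0.        , 377.39742282, 185.71976696],
       [  0.        ,   0.        ,   1.        ]]), 'D': array([-0.02466232,  0.        ,  0.        ,  0.        ,  0.        ]), 'eye': array([ 352.212794  ,   26.47682251, 1267.59771232]), 'orientation': array([-3.00768681, -0.02868405, -1.56958367])}
top flap [([139.0, 241.0, 51.5, 39.4], 0.82), ([150.2, 187.6, 51.7, 36.3], 0.81), ([213.1, 219.3, 35.6, 53.2], 0.7), ([281.6, 123.3, 33.6, 42.4], 0.68), ([382.0, 115.9, 12.3, 93.0], 0.58), ([95.0, 119.3, 39.3, 40.8], 0.42)]
top ledger_box []
{'clock': 0.3, 'qpos': array([ 1.19359268e+00,  3.53228265e-01,  1.63363398e+00,  2.56516070e-05,
        1.15520344e+00, -2.40896758e-03]), 'qvel': array([-0.0003436 , -0.00115666, -0.00226113, -0.00086301,  0.00124076,
        0.00177147]), 'joint_efforts': array([ 1.98785510e-04, -6.04596162e+01, -3.41878295e+01, -1.72090540e-04,
        6.11258933e-03,  1.36025778e-05]), 'eef_pos': array([228.74243173, 581.47325041, 231.03807003]), 'tcp_rot': array([-3.14111968e+00, -2.46026076e-05,  2.76678761e+00]), 'contact_force': array([-0.01700696, -0.28779278,  0.12418193]), 'wrist_torque': array([ 0.01236093, -0.02208094,  0.00612595]), 'grasp_force': 0.0, 'opening': 0.9993489956270216}
```

View pics/s0.png

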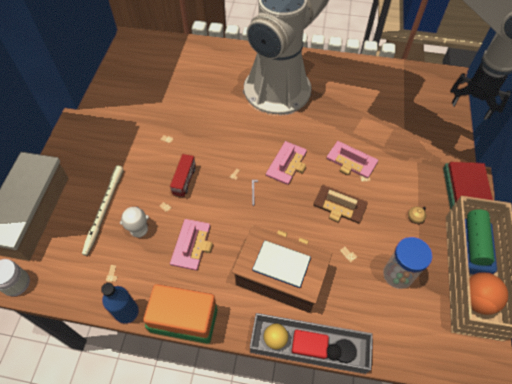

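View pics/t0.png

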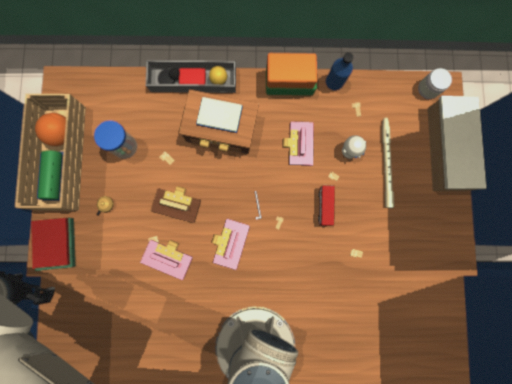

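The scene view shows four flap-shaped things. Dark brown: scene (340,204), top (177,203). Pink: scene (287,162), (352,159) and (191,244), which are top (231,244), (166,258) and (300,143). Only the dark brown one is dark oak, so it fits. The box is at scene (283,268), top (219,122). Next I enlarge crops to confirm and measure.

```bash
python3 - <<'E'
import cv2
t=cv2.imread("pics/t0.png")[85:230,140:270];cv2.imwrite("pics/tc.png",cv2.resize(t,None,fx=4,fy=4,interpolation=cv2.INTER_CUBIC))
t=cv2.imread("pics/s0.png")[180:312,228:376];cv2.imwrite("pics/sc.png",cv2.resize(t,None,fx=4,fy=4,interpolation=cv2.INTER_CUBIC))
E
```

```text
(no output)
```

View pics/tc.png

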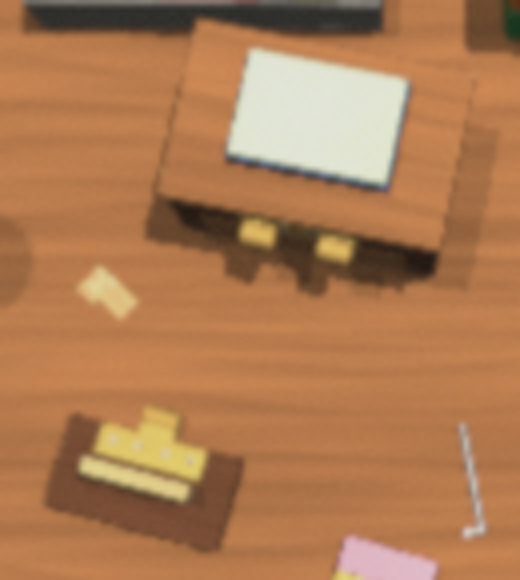

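View pics/sc.png

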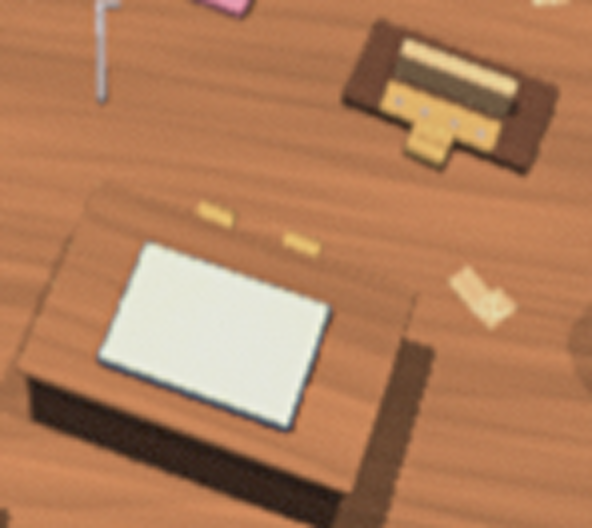

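The enlarged crops confirm the dark oak flap with its brass knuckle towards the box, at top crop (145,480). I fit both poses to corner pixels from the two cameras.

```bash
cat > fit.py <<'E'
from h import *
from scipy.optimize import least_squares
T=lambda p:((np.array(p,float)+.5)/4-.5)+[140,85]
S=lambda p:((np.array(p,float)+.5)/4-.5)+[228,180]
def fit(objf,pt,ps,x0):
    # params x,y,yaw,z + extra
    def pts(q):
        c,s=np.cos(q[2]),np.sin(q[2]); R=np.array([[c,-s,0],[s,c,0],[0,0,1]])
        return [o@R.T+[q[0],q[1],q[3]] for o in objf(q)]
    def res(q):
        a,b=pts(q)
        return np.r_[(proj("top",a)-pt).ravel(),(proj("scene",b)-ps).ravel(),q[3]*.2,(q[4:]-3)*.1]
    s=least_squares(res,x0,x_scale=[10,10,.1,5]+[3]*len(x0[4:]))
    print(np.round(s.x,3)); print(np.round(s.fun,1)); return s.x
E
python3 - <<'E'
from fit import *
f=np.array
ft=f([[40,75,14],[40,-75,14],[-40,75,14],[-40,-75,14],[7,45,50],[7,-45,50],[-7,-45,50],[-7,45,50]],float)
fs=f([[-7,-45,50],[-7,45,50],[7,45,50],[7,-45,50],[-40,-75,14],[-40,75,14],[40,75,14],[40,-75,14]],float)
fit(lambda q:(ft,fs),T([[75,413],[243,458],[45,505],[217,550],[82,457],[192,487],[188,501],[79,471]]),
 S([[404,39],[518,84],[515,98],[400,53],[380,20],[557,90],[525,165],[347,95]]),[300,290,-.2,0])
def lid(q):
    o=q[4]; a=f([[70+o,110+o,112],[70+o,-110-o,112],[-70-o,-110-o,112],[-70-o,110+o,112],])
    b=a[[2,3,1,0]]
    return np.r_[a,[[-87,31,97],[-87,-31,97]]],b
fit(lid,T([[198,20],[473,75],[437,248],[160,193],[258,233],[335,248]]),S([[95,192],[415,293],[18,372],[350,492]]),[560,150,-.2,0,3])
print(back("top",T([[300,120],[145,480]]),0))
E
```

```text
[ 4.55505e+02  2.65741e+02 -2.63000e-01 -5.81100e+00]
[-1.5 -0.2 -0.4  0.4 -1.2 -0.1 -0.7  0.6 -0.  -0.4 -0.8 -0.6 -1.1  0.1
 -0.6  0.2 -0.1  0.  -0.6 -0.5 -1.3 -0.3 -0.7  0.  -1.  -0.6 -0.1 -0.7
 -0.1  1.1 -1.9  0.3 -1.2]
[ 7.27035e+02  1.17933e+02 -1.84000e-01 -7.08200e+00  2.38000e+00]
[-0.5  0.1 -0.5 -0.7  0.1 -0.7 -0.7 -0.1 -0.3  0.2 -0.4  0.1  0.2 -1.2
 -1.1  0.1 -0.3  0.  -0.4 -0.1 -1.4 -0.1]
[[771.35350179 139.74449842   0.        ]
 [457.77384865 264.09919585   0.        ]]
```

```bash
cat > joint.py <<'E'
from h import *
from scipy.optimize import least_squares
f=np.array
T=lambda p:((f(p,float)+.5)/4-.5)+[140,85]
S=lambda p:((f(p,float)+.5)/4-.5)+[228,180]
C={n:cam(n) for n in("top","scene")}
def pr(n,P,d):
    K,D,e,R=C[n]; R=R@Rn.from_rotvec(d[3:]*1e-3).as_matrix(); e=e+d[:3]
    return cv2.projectPoints(P,cv2.Rodrigues(R.T)[0],-R.T@e,K,D)[0][:,0]
def pl(P,x,y,a,z=0): return f(P,float)@Rn.from_euler('z',a).as_matrix().T+[x,y,z]
ft=[[40,75,14],[40,-75,14],[-40,75,14],[-40,-75,14],[7,45,50],[7,-45,50],[-7,-45,50],[-7,45,50]]
fs=[[-7,-45,50],[-7,45,50],[7,45,50],[7,-45,50],[-40,-75,14],[-40,75,14],[40,75,14],[40,-75,14]]
uft=T([[75,413],[243,458],[45,505],[217,550],[82,457],[192,487],[188,501],[79,471]])
ufs=S([[404,39],[518,84],[515,98],[400,53],[380,20],[557,90],[525,165],[347,95]])
ubt=T([[198,20],[473,75],[437,248],[160,193],[258,233],[335,248]])
ubs=S([[95,192],[415,293],[18,372],[350,492]])
def lid(o):
    a=f([[70+o,110+o,112],[70+o,-110-o,112],[-70-o,-110-o,112],[-70-o,110+o,112]])
    return np.r_[a,[[-87,31,97],[-87,-31,97]]],a[[2,3,1,0]]
def res(q):
    dt,ds=q[7:13],q[13:19]; bt,bs=lid(q[6])
    return np.r_[(pr("top",pl(ft,*q[:3]),dt)-uft).ravel(),(pr("scene",pl(fs,*q[:3]),ds)-ufs).ravel(),
     (pr("top",pl(bt,*q[3:6]),dt)-ubt).ravel(),(pr("scene",pl(bs,*q[3:6]),ds)-ubs).ravel(),
     (q[6]-3)*.2,q[7:]/2*.7]
def solve():
    return least_squares(res,[455,266,-.26,727,118,-.18,3]+[0]*12,x_scale=[10,10,.1,10,10,.1,3]+[2]*12)
E
python3 - <<'E'
from joint import *
s=solve();q=s.x;print(np.round(q,3),np.round(s.fun,1))
np.save("q.npy",q)
print("box bore",pl([[-84,0,90]],*q[3:6]),"flap bore",pl([[55,0,10]],*q[:3]))
E
```

```text
[ 4.57040e+02  2.64814e+02 -2.63000e-01  7.27804e+02  1.17705e+02
 -1.85000e-01  1.91600e+00  8.57000e-01  5.66000e-01  1.48900e+00
  1.14600e+00 -1.10200e+00  1.34000e-01 -8.57000e-01 -5.66000e-01
  2.90000e-01  1.04100e+00 -9.73000e-01  1.89000e-01] [-0.9 -0.1  0.3  0.5 -0.6  0.   0.   0.7  0.6 -0.3 -0.1 -0.5 -0.4  0.2
  0.   0.3  0.4  0.1  0.1 -0.3 -0.6 -0.2 -0.2  0.2 -0.5 -0.4  0.6 -0.6
  0.5  1.4 -1.5  0.5  0.1  0.1  0.1 -0.6  0.6 -0.7 -0.1 -0.3  0.2  0.3
  0.1  0.2  0.8 -1.2 -0.4  0.3  0.2 -0.   0.2  0.  -0.2  0.3  0.2  0.5
  0.4 -0.4  0.  -0.3 -0.2  0.1  0.4 -0.3  0.1]
box bore [[645.24344317 133.18703812  90.        ]] flap bore [[510.14906646 250.51654953  10.        ]]
```

Emit:
{"name": "servo_tool", "arguments": {"deltas": [{"x":23,"y":-32,"z":0,"rz":-0.146,"gripper":1},{"x":46,"y":-63,"rz":-0.292},{"x":68,"y":-95,"rz":-0.438},{"x":91,"y":-127,"rz":-0.584},{"x":114,"y":-158,"z":-10,"rz":-0.73},{"x":137,"y":-190,"z":-25,"rz":-0.876},{"x":160,"y":-222,"z":-40,"rz":-1.022},{"x":183,"y":-253,"z":-60,"rz":-1.168},{"x":205,"y":-285,"z":-80,"rz":-1.314},{"x":228,"y":-317,"z":-100,"rz":-1.459}]}}

```text
invalid input
```

Emit:
{"name": "servo_tool", "arguments": {"deltas": [{"x":23,"y":-32,"z":0,"rx":0,"ry":0,"rz":-0.146,"gripper":1},{"x":46,"y":-63,"z":0,"rx":0,"ry":0,"rz":-0.292,"gripper":1},{"x":68,"y":-95,"z":0,"rx":0,"ry":0,"rz":-0.438,"gripper":1},{"x":91,"y":-127,"z":0,"rx":0,"ry":0,"rz":-0.584,"gripper":1},{"x":114,"y":-158,"z":-10,"rx":0,"ry":0,"rz":-0.73,"gripper":1},{"x":137,"y":-190,"z":-25,"rx":0,"ry":0,"rz":-0.876,"gripper":1},{"x":160,"y":-222,"z":-40,"rx":0,"ry":0,"rz":-1.022,"gripper":1},{"x":183,"y":-253,"z":-60,"rx":0,"ry":0,"rz":-1.168,"gripper":1},{"x":205,"y":-285,"z":-80,"rx":0,"ry":0,"rz":-1.314,"gripper":1},{"x":228,"y":-317,"z":-100,"rx":0,"ry":0,"rz":-1.459,"gripper":1}]}}

```text
clock: 1.3
eef_pos: [457.6, 263.3, 130.8]
tcp_rot: [3.141, -0.001, 1.302]
contact_force: [0.6, 0.0, -0.8]
opening: 1.0
grasp_force: 0.0
```

Emit:
{"name": "servo_tool", "arguments": {"deltas": [{"x":0,"y":1,"z":-35,"rx":0,"ry":0,"rz":0.004,"gripper":1},{"x":0,"y":1,"z":-70,"rx":0,"ry":0,"rz":0.004,"gripper":0.5},{"x":0,"y":1,"z":-95,"rx":0,"ry":0,"rz":0.004,"gripper":0.2},{"x":0,"y":1,"z":-109,"rx":0,"ry":0,"rz":0.004,"gripper":0},{"x":0,"y":1,"z":-109,"rx":0,"ry":0,"rz":0.004,"gripper":0},{"x":0,"y":1,"z":-109,"rx":0,"ry":0,"rz":0.004,"gripper":-0.3},{"x":0,"y":1,"z":-109,"rx":0,"ry":0,"rz":0.004,"gripper":-0.5},{"x":0,"y":1,"z":-109,"rx":0,"ry":0,"rz":0.004,"gripper":-0.7}], "newtons": 40}}

```text
clock: 2.1
eef_pos: [457.7, 266.3, 23.7]
tcp_rot: [3.14, -0.002, 1.312]
contact_force: [-0.5, 0.0, 2.2]
opening: 0.157
grasp_force: 30.7
```

Emit:
{"name": "servo_tool", "arguments": {"deltas": [{"x":0,"y":0,"z":0,"rx":0,"ry":0,"rz":0,"gripper":-1},{"x":0,"y":0,"z":0,"rx":0,"ry":0,"rz":0,"gripper":-1},{"x":0,"y":0,"z":0,"rx":0,"ry":0,"rz":0,"gripper":-1},{"x":0,"y":0,"z":0,"rx":0,"ry":0,"rz":0,"gripper":-1}], "newtons": 70}}

```text
clock: 2.5
eef_pos: [457.7, 266.3, 23.8]
tcp_rot: [3.14, -0.002, 1.312]
contact_force: [-1.0, 0.5, 7.4]
opening: 0.152
grasp_force: 68.4
```

Emit:
{"name": "servo_tool", "arguments": {"deltas": [{"x":0,"y":0,"z":15,"rx":0,"ry":0,"rz":0,"gripper":-1},{"x":0,"y":0,"z":45,"rx":0,"ry":0,"rz":0,"gripper":-1},{"x":0,"y":0,"z":75,"rx":0,"ry":0,"rz":0,"gripper":-1},{"x":15,"y":-22,"z":90,"rx":0,"ry":0,"rz":0.02,"gripper":-1},{"x":30,"y":-44,"z":90,"rx":0,"ry":0,"rz":0.03,"gripper":-1},{"x":45,"y":-66,"z":85,"rx":0,"ry":0,"rz":0.045,"gripper":-1},{"x":60,"y":-88,"z":82,"rx":0,"ry":0,"rz":0.06,"gripper":-1},{"x":70,"y":-105,"z":80,"rx":0,"ry":0,"rz":0.074,"gripper":-1},{"x":75,"y":-111,"z":80,"rx":0,"ry":0,"rz":0.074,"gripper":-1},{"x":75,"y":-111,"z":80,"rx":0,"ry":0,"rz":0.074,"gripper":-1}]}}

```text
clock: 3.5
eef_pos: [532.3, 154.2, 102.7]
tcp_rot: [3.141, -0.0, 1.384]
contact_force: [-0.6, -0.2, -2.2]
opening: 0.152
grasp_force: 68.8
```

```bash
python3 - <<'E'
from h import *
a=r.grab_frame("scene");b=r.grab_frame("top")
cv2.imwrite("pics/s1.png",a);cv2.imwrite("pics/t1.png",b)
s=r.sense();print(s["eef_pos"],s["tcp_rot"],s["contact_force"],s["wrist_torque"])
t=b[100:200,150:270];u=a[170:270,235:355]
k=lambda i:cv2.resize(i,None,fx=5,fy=5,interpolation=cv2.INTER_CUBIC)
cv2.imwrite("pics/t1c.png",k(t));cv2.imwrite("pics/s1c.png",k(u))
E
```

```text
[531.46717151 155.14425742 102.52580932] [-3.14148799e+00 -2.91706910e-04  1.38537468e+00] [-0.28111347  0.08103236 -2.07893204] [-0.00701322  0.06198636  0.00377131]
```

View pics/t1c.png

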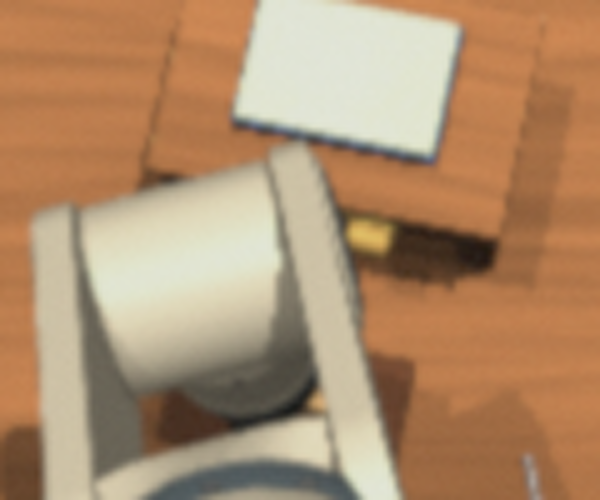

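View pics/s1c.png

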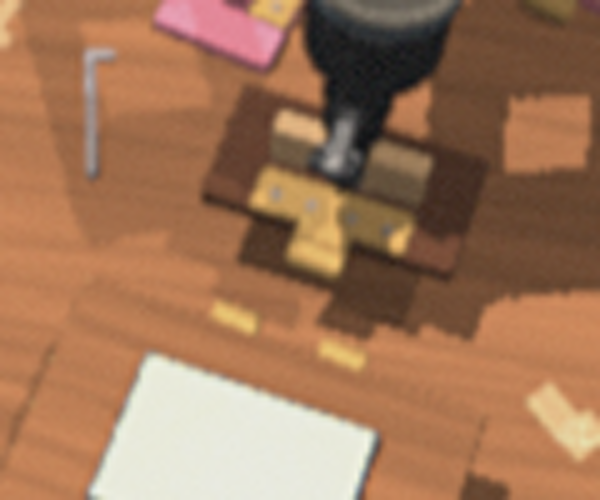

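The top view is blocked by the arm. The scene crop shows the flap held level, with its knuckle at crop (318,255) facing the gap between the box knuckles at (234,317) and (342,355). I measure flap against box in this view.

```bash
cat > m.py <<'E'
from joint import *
q=np.load("q.npy"); ds=q[13:19]
S5=lambda p,o=(235,170):((f(p,float)+.5)/5-.5)+list(o)
def flapfit(P,uv,z,x0):
    s=least_squares(lambda v:(pr("scene",pl(P,v[0],v[1],v[2],z),ds)-uv).ravel(),x0,x_scale=[10,10,.1])
    print("flap",np.round(s.x,3),np.round(s.fun,1)); return s.x
E
python3 - <<'E'
from m import *
P=[[-40,-75,14],[-40,75,14],[40,75,0],[40,-75,0],[-7,-45,50],[-7,45,50],[64,-15,8],[64,15,8]]
v=flapfit(P,S5([[250,87],[487,158],[449,276],[204,199],[285,110],[433,151],[287,265],[342,279]]),78.7,[532,154,-.185])
print("bore",pl([[55,0,10]],*v,78.7), "target",pl([[-84,0,90]],*q[3:6]))
# box knuckles: predicted pixels of upper tube quads vs seen, crop coordinates
B=[[-84,-44,99],[-84,-18,99],[-84,18,99],[-84,44,99],[-93,-31,90],[-93,31,90],[-90.4,-31,96.4],[-90.4,31,96.4]]
u=pr("scene",pl(B,*q[3:6]),ds);print(np.round((u-[235,170]+.5)*5-.5))
E
```

```text
flap [ 5.29296e+02  1.53616e+02 -1.71000e-01] [-0.9 -1.3  1.  -0.5  0.7  1.2 -0.6  0.8 -0.7 -0.5  0.4  0.6  0.4 -0.5
 -0.4 -0.1]
bore [[583.49060771 144.24073821  88.7       ]] target [[645.24344317 133.18703812  90.        ]]
[[211. 316.]
 [256. 331.]
 [318. 352.]
 [364. 368.]
 [238. 317.]
 [344. 353.]
 [237. 316.]
 [344. 352.]]
```

Emit:
{"name": "servo_tool", "arguments": {"deltas": [{"x":14,"y":-2.4,"z":1.3,"rx":0,"ry":0,"rz":0,"gripper":-1},{"x":28,"y":-4.8,"z":1.3,"rx":0,"ry":0,"rz":0,"gripper":-1},{"x":41.4,"y":-7.2,"z":1.3,"rx":0,"ry":0,"rz":0,"gripper":-1},{"x":41.4,"y":-7.2,"z":1.3,"rx":0,"ry":0,"rz":0,"gripper":-1},{"x":41.4,"y":-7.2,"z":1.3,"rx":0,"ry":0,"rz":0,"gripper":-1}]}}

```text
clock: 4.1
eef_pos: [573.4, 147.3, 103.3]
tcp_rot: [-3.141, 0.0, 1.385]
contact_force: [0.2, 0.5, -1.8]
opening: 0.149
grasp_force: 68.9
```

```bash
python3 - <<'E'
from h import *
a=r.grab_frame("scene")
s=r.sense();print(s["eef_pos"],s["tcp_rot"],s["contact_force"],s["wrist_torque"])
cv2.imwrite("pics/s2c.png",cv2.resize(a[195:270,255:355],None,fx=8,fy=8,interpolation=cv2.INTER_CUBIC))
E
```

```text
[572.86330982 147.29815507 103.1986728 ] [-3.14058862e+00  3.80889969e-04  1.38555312e+00] [ 0.51438326  0.60632356 -3.0602271 ] [ 0.00608681  0.01558523 -0.03151981]
```

View pics/s2c.png

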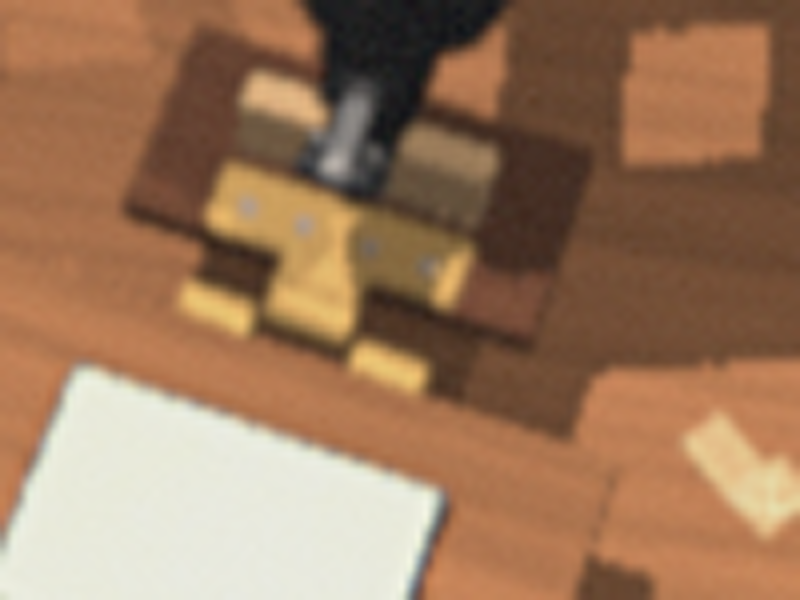

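The crop shows the flap knuckle's front corners at (262,315) and (350,343). The box knuckles' inner upper corners are at (258,305) and (355,340). I compare the side offset along the hinge line.

```bash
python3 - <<'E'
from m import *
a=q[5]; e=C["scene"][2]+ds[:3]
Rz=Rn.from_euler('z',a).as_matrix()
tgt=pl([[-84,0,90]],*q[3:6])[0]
d=Rz.T@(e-tgt); d[1]=0; d/=np.linalg.norm(d); n=f([d[2],0,-d[0]]) # +x, down silhouette
c8=lambda p:((f(p,float)+.5)/8-.5)+[255,195]
o8=lambda u:(u-[255,195]+.5)*8-.5
def est(uv,off,ny,z):  # bore pose from pixel pairs
    s=least_squares(lambda v:(pr("scene",f([Rz@(off+f([v[0],y,0]))+[tgt[0],tgt[1],z] for y in ny]),ds)-uv).ravel() if 0 else
      (pr("scene",f([Rz@(off+f([v[0],y+v[1],0]))+[tgt[0],tgt[1],z] for y in ny]),ds)-uv).ravel(),[0,0])
    return s.x,s.fun
print("flap rel to fitted box bore [bx,by]",est(c8([[262,315],[350,343]]),9*n,[-15,15],89.5))
print("box knuckles rel to fit",est(c8([[182,280],[258,305],[355,340],[432,367]]),-9*n,[-44,-18,18,44],90))
P=[[-40,-75,14],[-40,75,14],[40,75,0],[40,-75,0],[-7,-45,50],[-7,45,50]]
v=flapfit(P,c8([[198,25],[592,152],[528,348],[126,212],[250,70],[500,148]]),79.4,[572,147,-.185])
print((pl([[55,0,10]],*v,79.4)-tgt)@Rz)
E
```

```text
flap rel to fitted box bore [bx,by] (array([-22.0409991 ,  -1.12533669]), array([ 0.36268745,  0.02392383, -0.36112822, -0.01893358]))
box knuckles rel to fit (array([-3.95574255, -1.02787034]), array([ 0.46475959,  0.29575396, -0.1524123 ,  0.15731816,  0.13544842,
       -0.04590006, -0.44295005, -0.38167813]))
flap [ 5.71315e+02  1.45447e+02 -1.86000e-01] [-0.2 -0.8  0.5 -0.6 -0.1  0.8 -0.6  0.9  0.3 -0.4  0.1 -0.1]
[[-19.9214386   -1.60854509  -0.6       ]]
```

Emit:
{"name": "servo_tool", "arguments": {"deltas": [{"x":5,"y":-0.6,"z":0.6,"rx":0,"ry":0,"rz":0,"gripper":-1},{"x":10,"y":-1.5,"z":0.6,"rx":0,"ry":0,"rz":0,"gripper":-1},{"x":14.8,"y":-2.4,"z":0.6,"rx":0,"ry":0,"rz":0,"gripper":-1},{"x":14.8,"y":-2.4,"z":0.6,"rx":0,"ry":0,"rz":0,"gripper":-1},{"x":14.8,"y":-2.4,"z":0.6,"rx":0,"ry":0,"rz":0,"gripper":-1},{"x":14.8,"y":-2.4,"z":0.6,"rx":0,"ry":0,"rz":0,"gripper":-1}]}}

```text
clock: 4.75
eef_pos: [587.8, 145.0, 104.1]
tcp_rot: [-3.141, 0.0, 1.386]
contact_force: [0.1, 0.4, -2.5]
opening: 0.148
grasp_force: 68.9
```

Emit:
{"name": "servo_tool", "arguments": {"deltas": [{"x":1,"y":-0.2,"z":0,"rx":0,"ry":0,"rz":0,"gripper":-1},{"x":2,"y":-0.4,"z":0,"rx":0,"ry":0,"rz":0,"gripper":-1},{"x":2,"y":-0.4,"z":0,"rx":0,"ry":0,"rz":0,"gripper":-1},{"x":2,"y":-0.4,"z":0,"rx":0,"ry":0,"rz":0,"gripper":-1}]}}

```text
clock: 5.15
eef_pos: [590.0, 144.6, 104.2]
tcp_rot: [3.142, -0.0, 1.386]
contact_force: [-0.2, 1.3, -2.5]
opening: 0.151
grasp_force: 68.9
```

Emit:
{"name": "servo_tool", "arguments": {"deltas": [{"x":1,"y":-0.2,"z":0,"rx":0,"ry":0,"rz":0,"gripper":-1},{"x":2,"y":-0.4,"z":0,"rx":0,"ry":0,"rz":0,"gripper":-1},{"x":2,"y":-0.4,"z":0,"rx":0,"ry":0,"rz":0,"gripper":-1},{"x":2,"y":-0.4,"z":0,"rx":0,"ry":0,"rz":0,"gripper":-1}]}}

```text
clock: 5.55
eef_pos: [590.7, 144.4, 103.8]
tcp_rot: [-3.139, 0.0, 1.386]
contact_force: [-6.1, 1.6, -0.7]
opening: 0.151
grasp_force: 69.3
```

Emit:
{"name": "servo_tool", "arguments": {"deltas": [{"x":1,"y":-0.2,"z":0,"rx":0,"ry":0,"rz":0,"gripper":-1},{"x":1,"y":-0.2,"z":0,"rx":0,"ry":0,"rz":0,"gripper":-1},{"x":1,"y":-0.2,"z":0,"rx":0,"ry":0,"rz":0,"gripper":-1}]}}

```text
clock: 5.85
eef_pos: [590.7, 144.3, 103.7]
tcp_rot: [-3.137, 0.001, 1.386]
contact_force: [-8.7, 2.3, 1.2]
opening: 0.15
grasp_force: 69.6
```

Contact with the box's leaf came at x≈590.3, so the seat is 2.5 mm back. I back off and check the side play by touch.

Emit:
{"name": "servo_tool", "arguments": {"deltas": [{"x":-2.5,"y":0.5,"z":0,"rx":0,"ry":0,"rz":0,"gripper":-1},{"x":-5.1,"y":0.9,"z":0,"rx":0,"ry":0,"rz":0,"gripper":-1},{"x":-5.1,"y":0.9,"z":0,"rx":0,"ry":0,"rz":0,"gripper":-1},{"x":-5.1,"y":0.9,"z":0,"rx":0,"ry":0,"rz":0,"gripper":-1}]}}

```text
clock: 6.25
eef_pos: [588.2, 144.9, 104.3]
tcp_rot: [3.141, -0.0, 1.386]
contact_force: [0.0, -1.0, -2.6]
opening: 0.147
grasp_force: 68.9
```

Emit:
{"name": "servo_tool", "arguments": {"deltas": [{"x":0.2,"y":1,"z":0,"rx":0,"ry":0,"rz":0,"gripper":-1},{"x":0.4,"y":2,"z":0,"rx":0,"ry":0,"rz":0,"gripper":-1},{"x":0.4,"y":2,"z":0,"rx":0,"ry":0,"rz":0,"gripper":-1},{"x":0.4,"y":2,"z":0,"rx":0,"ry":0,"rz":0,"gripper":-1}]}}

```text
clock: 6.65
eef_pos: [588.4, 147.0, 104.2]
tcp_rot: [3.142, -0.0, 1.386]
contact_force: [0.4, -0.0, -2.3]
opening: 0.151
grasp_force: 68.9
```

Emit:
{"name": "servo_tool", "arguments": {"deltas": [{"x":0.2,"y":1,"z":0,"rx":0,"ry":0,"rz":0,"gripper":-1},{"x":0.2,"y":1,"z":0,"rx":0,"ry":0,"rz":0,"gripper":-1},{"x":0.2,"y":1,"z":0,"rx":0,"ry":0,"rz":0,"gripper":-1}]}}

```text
clock: 6.95
eef_pos: [588.5, 148.0, 104.2]
tcp_rot: [-3.142, -0.0, 1.386]
contact_force: [0.6, 0.8, -2.6]
opening: 0.148
grasp_force: 68.9
```

Emit:
{"name": "servo_tool", "arguments": {"deltas": [{"x":0.2,"y":1,"z":0,"rx":0,"ry":0,"rz":0,"gripper":-1},{"x":0.2,"y":1,"z":0,"rx":0,"ry":0,"rz":0,"gripper":-1},{"x":0.2,"y":1,"z":0,"rx":0,"ry":0,"rz":0,"gripper":-1}]}}

```text
clock: 7.25
eef_pos: [588.5, 148.6, 104.1]
tcp_rot: [-3.141, 0.0, 1.386]
contact_force: [-1.5, -2.4, -1.7]
opening: 0.154
grasp_force: 69.1
```

Emit:
{"name": "servo_tool", "arguments": {"deltas": [{"x":0.2,"y":1,"z":0,"rx":0,"ry":0,"rz":0,"gripper":-1},{"x":0.2,"y":1,"z":0,"rx":0,"ry":0,"rz":0,"gripper":-1},{"x":0.2,"y":1,"z":0,"rx":0,"ry":0,"rz":0,"gripper":-1}]}}

```text
clock: 7.55
eef_pos: [588.5, 149.0, 104.1]
tcp_rot: [-3.141, 0.001, 1.386]
contact_force: [-1.3, -6.3, 0.0]
opening: 0.15
grasp_force: 69.4
```

Emit:
{"name": "servo_tool", "arguments": {"deltas": [{"x":-0.5,"y":-3,"z":0,"rx":0,"ry":0,"rz":0,"gripper":-1},{"x":-1.0,"y":-5.5,"z":0,"rx":0,"ry":0,"rz":0,"gripper":-1},{"x":-1.2,"y":-6.5,"z":0,"rx":0,"ry":0,"rz":0,"gripper":-1},{"x":-1.2,"y":-6.5,"z":0,"rx":0,"ry":0,"rz":0,"gripper":-1},{"x":-1.2,"y":-6.5,"z":0,"rx":0,"ry":0,"rz":0,"gripper":-1}]}}

```text
clock: 8.05
eef_pos: [587.8, 143.6, 104.2]
tcp_rot: [3.142, -0.0, 1.386]
contact_force: [-0.4, 0.2, -2.0]
opening: 0.155
grasp_force: 69.0
```

Emit:
{"name": "servo_tool", "arguments": {"deltas": [{"x":-0.2,"y":-1,"z":0,"rx":0,"ry":0,"rz":0,"gripper":-1},{"x":-0.2,"y":-1,"z":0,"rx":0,"ry":0,"rz":0,"gripper":-1},{"x":-0.2,"y":-1,"z":0,"rx":0,"ry":0,"rz":0,"gripper":-1}]}}

```text
clock: 8.35
eef_pos: [587.6, 142.5, 104.2]
tcp_rot: [3.141, -0.0, 1.386]
contact_force: [0.2, 0.7, -2.3]
opening: 0.144
grasp_force: 69.0
```

Emit:
{"name": "servo_tool", "arguments": {"deltas": [{"x":-0.2,"y":-1,"z":0,"rx":0,"ry":0,"rz":0,"gripper":-1},{"x":-0.2,"y":-1,"z":0,"rx":0,"ry":0,"rz":0,"gripper":-1},{"x":-0.2,"y":-1,"z":0,"rx":0,"ry":0,"rz":0,"gripper":-1}]}}

```text
clock: 8.65
eef_pos: [587.5, 142.2, 104.3]
tcp_rot: [3.141, -0.001, 1.386]
contact_force: [-0.3, 4.6, -2.6]
opening: 0.15
grasp_force: 68.9
```

Emit:
{"name": "servo_tool", "arguments": {"deltas": [{"x":0.2,"y":2,"z":-0.2,"rx":0,"ry":0,"rz":0,"gripper":-1},{"x":0.4,"y":3.9,"z":-0.4,"rx":0,"ry":0,"rz":0,"gripper":-1},{"x":0.4,"y":3.9,"z":-0.4,"rx":0,"ry":0,"rz":0,"gripper":-1},{"x":0.4,"y":3.9,"z":-0.4,"rx":0,"ry":0,"rz":0,"gripper":-1},{"x":0.4,"y":3.9,"z":-0.4,"rx":0,"ry":0,"rz":0,"gripper":-1},{"x":0.4,"y":3.9,"z":-0.4,"rx":0,"ry":0,"rz":0,"gripper":-1}]}}

```text
clock: 9.25
eef_pos: [587.7, 145.2, 103.7]
tcp_rot: [-3.141, 0.0, 1.386]
contact_force: [0.4, -1.1, -3.3]
opening: 0.149
grasp_force: 69.0
```

```bash
python3 - <<'E'
from h import *
a=r.grab_frame("scene")
s=r.sense();print(s["eef_pos"],s["tcp_rot"],s["contact_force"],s["wrist_torque"])
cv2.imwrite("pics/s3c.png",cv2.resize(a[195:270,255:355],None,fx=8,fy=8,interpolation=cv2.INTER_CUBIC))
E
```

```text
[587.67365243 145.2254684  103.76960014] [-3.14153580e+00  8.26799033e-05  1.38577262e+00] [ 0.184516    1.42416129 -3.15441239] [0.0049303  0.00410025 0.02202494]
```

View pics/s3c.png

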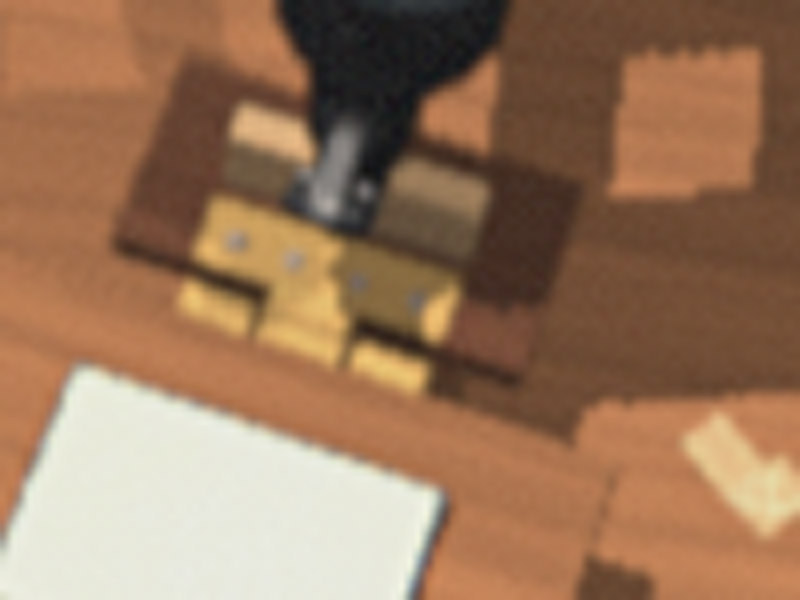

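The picture shows the flap knuckle at (300,330), centred between the box knuckles at (217,307) and (391,367). There is a thin dark gap on each side, the flap is level and there is no contact force beyond its weight. I hand it in.

```bash
python3 -c "
from rig import r
print(r.sense()['qvel'].round(3)); print(r.sign_off())"
```

```text
[ 0.001  0.    -0.002  0.001  0.     0.002]
the job is handed in; nothing more can be done
None
```

I handed the job in with the dark oak flap held level and still in the air, its knuckle centred by touch between the box's two and clear of the box; hole height rests on the arm's own reading and a picture, and the verdict isn't known.

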